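# Clear and compress the drying-line tensioner

## Task

Use the red brush to sweep all four terracotta chips off the drying-line tensioner's metal plate onto the shelf (don't touch the chips with the fingers), then stand the brush back upright on the middle of its cork mat and let go of it. Then push the tensioner's sprung carriage by its yellow tab all the way back, past the ratchet click to its stop, and finish while still holding it pressed there with the fingers against the spring, so that the line can be looped on. Leave the pot, spare wheel, bottle, spanner and mug where they are.

Things in the scene. Friction and masses are not known exactly. Their poses are not given: they have to be found in the camera images.
- bed: Fixed aluminium bed plate of the tensioner, 260 (x) x 160 (y) x 24 mm thick; origin at the centre of its underside on the shelf top; its top face is at z = 24 mm. Its own +x is the direction in which the carriage is pushed back (roughly away from the robot). A cross bar 30 mm high stands across its far end (bed x 116 to 128, y -50 to 50). Bed coordinates below are in its frame, mm.
- sweep_area (a point): Middle of the open part of the plate where the chips lie, on the top face, at bed x 40, y -32. Chips lie within bed x 5 to 75, y -68 to 5, in the carriage's way. From the carriage (bed x -23) to the cross bar (116) the plate is free for y below 40.
- open_edge (a point): Middle of the long open edge over which to sweep, bed x 40, y -80, on the top face. So sweep along the bed's -y. Along the other long edge (bed y 59 to 77, x 30 to 110) lies a spring tube standing 21 mm above the top face.
- carriage (a joint): Slide of the carriage along the bed's +x, m: 0 at rest, grows as it is pushed back, hard stop at 0.060. The spring pushes back with 6 N at 0, 13 N at 0.060. At 0.045 the ratchet pawl drops behind it (the click); let go after that, it returns only to 0.043 and rests on the pawl, which does not count as held.
- push_face (a point): On the front face (towards bed -x) of the yellow push tab, 42 mm above the plate's top face, mid-width; moves with the carriage; push it along bed +x. The tab is an upright plate 8 thick (x), 50 wide (y), top 59 mm above the plate. At rest its face is at bed x -75, y 0. The plate in front of it (bed x -130 to -75, y below 38) is free.
- wheel (a point): Top centre of the white idler wheel, 42 mm across, on the carriage behind the tab, 38 mm above the plate. It sits on a black block (at rest bed x -75 to -35, y -40 to 46, 24 mm above the plate), with a steel latch strip beside it (at rest bed x -75 to -15, y 44 to 56, 16 mm above the plate).
- pawl (a joint): Hinge of the red latch pawl, a bar 83 mm long hinged at bed x -115, y 50, 22 mm above the plate, with a tooth at its free end, pointing to +x, rad: about 0 while it rides on the carriage's strip (not clicked), -0.15 once it has dropped behind the strip (clicked).
- brush: Red hard silicone brush block, standing on its brushing face on the cork mat; origin at the centre of the underside, z up. Foot 90 (x) x 24 (y) x 24 mm tall; on it a grip rib 60 (x) x 20 (y), from 24 to 72 mm high: grasp the rib across y from above. About 0.12 kg. Sweep with its long x side across the path.
- mat: Fixed cork mat 130 (x) x 90 (y) x 4 mm, the brush's place; origin at the centre of its underside, on the shelf top. The brush stands on it with its x along the mat's x, roughly.
- chip0: Loose terracotta chip about 22 x 16 x 9 mm, 11 g, flat on the bed plate; origin at the centre of its underside.
- chip1: Loose terracotta chip about 22 x 16 x 9 mm, 11 g, flat on the bed plate; origin at the centre of its underside.
- chip2: Loose terracotta chip about 22 x 16 x 9 mm, 11 g, flat on the bed plate; origin at the centre of its underside.
- chip3: Loose terracotta chip about 22 x 16 x 9 mm, 11 g, flat on the bed plate; origin at the centre of its underside.
- pot: Bystander, not to be moved: a small empty terracotta flower pot, 88 mm across, 75 mm tall; origin at the centre of its underside.
- pulley: Bystander, not to be moved: a spare white plastic wheel lying flat, 60 mm across, 16 mm thick; origin at the centre of its underside.
- bottle: Bystander, not to be moved: a blue plastic bottle with a green cap, 60 mm across, 150 mm tall; origin at the centre of its underside.
- spanner: Bystander, not to be moved: a steel spanner lying flat, about 160 mm long; origin at the centre of its underside.
- mug: Bystander, not to be moved: a blue mug, 76 mm across, 85 mm tall; origin at the centre of its underside.
Things that resemble listed ones, but are neither listed nor needed, are in the scene too. There is more than one size of the brush; the job needs the middle-sized.

How it is judged:
On the way, in this order (a step that is already met when the one before it is completed fails the run):
1. all four chips are off the bed plate ((height (world z) of chip0 below 0.018 m or y of chip0 in the frame of bed below -0.082 m) and (height (world z) of chip1 below 0.018 m or y of chip1 in the frame of bed below -0.082 m) and (height (world z) of chip2 below 0.018 m or y of chip2 in the frame of bed below -0.082 m) and (height (world z) of chip3 below 0.018 m or y of chip3 in the frame of bed below -0.082 m)), for 0.2 s.
2. the brush stands on the middle of its mat, let go (all of step 1 and horizontal distance between brush and mat below 0.045 m and height (world z) of brush below 0.01 m and angle between brush's own z axis and vertical below 0.15 rad and contact force between the fingers and brush below 0.2 N and linear speed of brush below 0.03 m/s), for 0.2 s.
3. the carriage is past the click and held pressed back by the fingers (value of joint carriage above 0.05 m and value of joint pawl below -0.1 rad and contact force between the fingers and carriage above 4 N), for 0.3 s.
At the end, for the whole second after the job is handed in: All four chips off the bed plate; brush upright on its mat, within 45 mm of the mat's centre, not touched; pawl dropped and carriage held by the fingers beyond 0.050 m (stop 0.060, pawl rest 0.043) with more than 4 N (all of step 2 and all of step 3); the arm keeps its last pose, push and grip.
It fails at once if the fingers touch a chip (contact force between the fingers and chip0 above 0.5 N or contact force between the fingers and chip1 above 0.5 N or contact force between the fingers and chip2 above 0.5 N or contact force between the fingers and chip3 above 0.5 N).
It fails at once if a chip falls off the shelf (height (world z) of any of chip0, chip1, chip2, chip3 below -0.05 m).
It fails at once if a bystander is moved more than 30 mm (distance of any of pot, pulley, bottle, spanner, mug from where it was at the start of the episode above 0.03 m).
It also fails if it takes over 59 s, if anything falls off the work surface, if the arm or the gripper's body presses on something with over 40 N, if the wrist force passes 120 N, or if a joint passes its speed limit or range.

## Robot

A 6-joint arm with a two-finger parallel gripper is mounted at the origin on the work surface. World frame = base frame: x ahead of the robot, y to its left, z up, the work surface at z = 0. Lengths are in m, angles in rad, forces in N, time in s.
With the tool pointing down it reaches from about 0.375 to 0.975 m from the base axis. Payload 3.8 kg.
Tool frame: the origin (TCP) lies midway between the tips of the shut fingers; the grasp point (between the pads) lies 19 mm behind it; z points along the fingers, y is the line along which they close (so a half turn about z gives the same grasp; the last joint's range is limited). The gripper opens to 85 mm and grips with 20 to 120 N. Pads are 22 mm wide; open, the fingers measure 114 mm over their backs; the gripper's body (76 mm by 85 mm) begins 54 mm behind the grasp point. The pads swing forward as they close: fully open they stand 13 mm farther back than shut.
Start: joints at [1.09, 0.264, 1.604, -0, 1.274, -0.037], TCP at [0.29, 0.61, 0.192] pointing down, gripper open.
Joint ranges: [-2.63, 2.63], [-0.94, 2.18], [0.31, 2.57], [-1.31, 4.45], [0, 2.66], [-2.55, 2.55]. Speed limits (rad/s): [2.57, 2.57, 3.14, 3.14, 3.14, 3.14].

## Interface

Orientations are given as [roll, pitch, yaw] about the fixed x, y, z axes, in that order (R = Rz(yaw) Ry(pitch) Rx(roll)).
In Python, from rig import * gives the robot as it stands.
- The arm moves only by the tool servo_tool, never from a script. Its argument "targets" is a list of rows, each a list of 2 entries, a list of its own where there are three numbers: the shift along the world's x, y, z each as a share of 1 m, from -1 to 1, then the turn about the world's z as a share of pi rad, from -1 to 1. A call has 1 to 5 rows; each row is the pose to reach, as a shift and turn from the pose commanded when the call began, turning the shorter way round; what a row does not reach only later rows make up. A row lasts 1/12 s, in which the tool goes at most 41.7 mm and 7.16 degrees, less where a joint would pass 70% of its speed; a pose out of reach is approached as far as the arm can. A call with a number of a shift or a turn outside -1 to 1 is refused whole. A call with a gripper value outside its range is refused whole. "jaw" is the opening, from 0 (shut) to 1 (fully open), set as the call begins (left out, the last holds). The fingers move at their own pace and stop on an object; the grip force is fixed at half the most. Time passes only in rows, so rows that repeat a pose let the fingers close. It gives the time, the measured TCP pose, the force, the opening and the grip force at its end, in the units of the state.
- state(): the state, without advancing time (a new reading comes with each control period).
- grab_frame(name): name is "scene" or "top" or "wrist"; returns (picture, depth): 420x560x3 uint8, red, green, blue; 420x560 float32, m along the optical axis (not along the pixel's ray), 0 where there is no reading.
- camera_params(name): a dict with "fx", "fy", "cx", "cy" (pixels), "rvec" (rotation vector, rad) and "tvec" (3), from world to camera coordinates, as OpenCV has them. Camera axes: x right, y down, z forward; pixel columns grow to the right and rows downward; lengths in m; the calibration is good to about 2 mm. A picture is of the moment at which its call begins: read the wrist's pose just before it. camera_params takes no time and is no camera call; for the wrist camera it gives the pose at the moment of the call.
- job_done(): hands the job in; it is judged then, once.
The state is a dict: "t": time; "q": joint angles; "dq": joint speeds; "effort": joint torques, N m; "tcp_pos": TCP position; "tcp_rot": TCP orientation; "contact_force": force on the tool from outside, world axes, zero at the start; "ft_torque": the same for the moment, N m; "finger_gap": opening from 0.0 (shut) to 1.0 (fully open); "gripper_force": force on a finger pad.
Only numpy, scipy, OpenCV 4.12 (cv2) and the standard library are available. Lean on these libraries where they do the work, as an engineer would, in place of code of your own. Each camera call takes 0.05 s, during which the arm holds its last target. There are 200 camera calls.

## Working session

There is one attempt and no reset: what is moved stays moved. The work goes in short steps, Python scripts to look and compute and a tool call to move; the robot and the scene stay as the last step left them, time stands still between calls to the robot, and variables do not carry over. Pictures are saved under pics/ and viewed, at most 10 in all, crops included, and the job is handed in when it is done.

Besides the shell and the picture viewer there is one more tool, called after "Request:" as name(argument=value, ...) on one line, values as JSON. servo_tool: Moves the arm, as the interface text tells. Shift numbers are shares of 1 m and turn numbers shares of pi rad, none past 1 either way. Its arguments: {"type":"object","properties":{"targets":{"type":"array","items":{"type":"array"}},"jaw":{"type":"number"}},"required":["targets"]}

```bash
mkdir -p pics
cat > h.py <<'E'
from rig import *
import numpy as np, cv2
def grab(n,f=None):
    p=camera_params(n); im,d=grab_frame(n)
    if f: cv2.imwrite('pics/'+f,im[:,:,::-1])
    return im,d,p
def cloud(d,p):
    R=cv2.Rodrigues(np.array(p['rvec'],float))[0]; t=np.array(p['tvec'],float).ravel()
    v,u=np.mgrid[:d.shape[0],:d.shape[1]]
    c=np.stack([(u-p['cx'])/p['fx']*d,(v-p['cy'])/p['fy']*d,d],-1)
    return (c-t)@R
def w2p(P,p):
    return cv2.projectPoints(np.array(P,float).reshape(-1,1,3),np.array(p['rvec'],float),np.array(p['tvec'],float),np.array([[p['fx'],0,p['cx']],[0,p['fy'],p['cy']],[0,0,1.]]),None)[0][:,0]
E
python3 - <<'E'
from h import *
np.set_printoptions(precision=3,suppress=True)
for n in ['top','scene']:
    im,d,p=grab(n,n+'0.png'); np.savez('/tmp/'+n,im=im,d=d,**p)
    print(n,p)
print(state())
E
```

```text
top {'fx': 419.32944192732543, 'fy': 419.32944192732543, 'cx': 273.32644280457254, 'cy': 213.14035403782685, 'rvec': array([ 2.093, -2.142,  0.186]), 'tvec': array([0.046, 0.569, 1.138])}
scene {'fx': 436.3324423697136, 'fy': 436.3324423697136, 'cx': 282.7779283716459, 'cy': 213.87430317003236, 'rvec': array([ 1.523,  2.292, -0.662]), 'tvec': array([ 0.207, -0.406,  1.491])}
{'t': 0.1, 'q': array([ 1.09 ,  0.265,  1.605,  0.   ,  1.274, -0.037]), 'dq': array([-0.001,  0.   , -0.004, -0.001, -0.003,  0.001]), 'effort': array([  0.001, -51.671, -36.859,   0.   ,   0.006,  -0.   ]), 'tcp_pos': array([0.289, 0.609, 0.191]), 'tcp_rot': array([-3.139, -0.   ,  2.698]), 'contact_force': array([-0.26 , -0.862,  0.301]), 'ft_torque': array([-0.004, -0.001, -0.018]), 'gripper_force': 0.0, 'finger_gap': 0.9955203194962385}
```

View pics/top0.png

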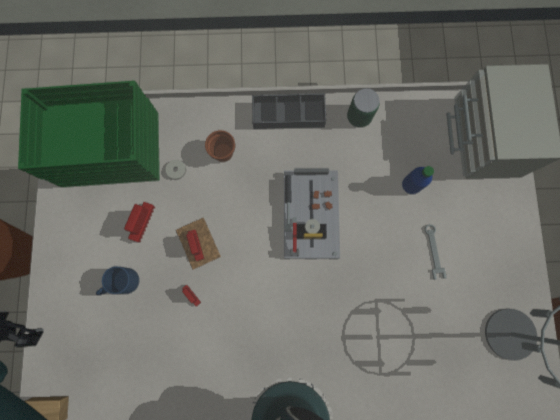

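View pics/scene0.png

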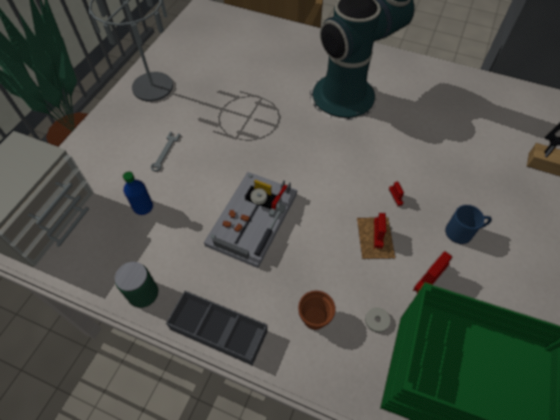

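The top view shows the bed at about (312,215), chips at (315–328,194–206), the brush on its mat at (195,245), and decoy brushes at (140,220) and (190,295). The scene view agrees.

Run:
```python
from h import *
np.set_printoptions(precision=4,suppress=True)
z=np.load('/tmp/top.npz');im,d=z['im'],z['d'];p={k:z[k].item() if z[k].ndim==0 else z[k] for k in ['fx','fy','cx','cy','rvec','tvec']}
C=cloud(d,p); hsv=cv2.cvtColor(im,cv2.COLOR_RGB2HSV)
print('shelf z',np.median(C[300:330,230:300,2]))
def rect(m,n):
    P=C[m]; 
    r=cv2.minAreaRect(P[:,:2].astype(np.float32)); print(n,len(P),'zmed',np.median(P[:,2]),np.percentile(P[:,2],95),'c',r[0],'s',r[1],'ang',r[2]); return r
W=np.zeros(d.shape,bool);W[165:265,278:345]=1
m=W&(C[...,2]>.015)&(C[...,2]<.08)
rect(cv2.erode(m.astype(np.uint8),np.ones((1,1)))>0,'bed')
H,S,V=[hsv[...,i].astype(int) for i in range(3)]
B=np.zeros(d.shape,bool);B[215:275,170:222]=1
red=((H<6)|(H>172))&(S>170)&(V>70)
rect(B&red,'brush'); rect(B&red&(C[...,2]>.062),'rib')
rect(B&(S>60)&(C[...,2]<.02),'mat')
ch=W&(H<14)&(S>70)&(np.indices(d.shape)[0]<212)&(np.indices(d.shape)[1]>308)
n,l,s,c=cv2.connectedComponentsWithStats(ch.astype(np.uint8))
for i in range(1,n):
    if s[i,4]>8: print('chip',c[i],s[i,4],C[l==i].mean(0))
y=W&(H>18)&(H<32)&(S>120)
rect(y,'tab'); print(C[y].mean(0))
for n,(u,v) in dict(pot=(220,146),pulley=(175,170)).items(): print(n,C[v,u])
```

```text
shelf z -0.001035963630386837
bed 4899 zmed 0.024333677485483377 0.05755890796966395 c (0.5715018510818481, -0.07800029218196869) s (0.15932577848434448, 0.259330689907074) ang 88.47991943359375
  return _methods._mean(a, axis=axis, dtype=dtype,
  ret = ret.dtype.type(ret / rcount)
Traceback (most recent call last):
IndexError: index -1 is out of bounds for axis 0 with size 0
```

Run:
```python
from h import *
np.set_printoptions(precision=4,suppress=True)
z=np.load('/tmp/top.npz');im,d=z['im'],z['d'];p={k:z[k].item() if z[k].ndim==0 else z[k] for k in ['fx','fy','cx','cy','rvec','tvec']}
C=cloud(d,p); hsv=cv2.cvtColor(im,cv2.COLOR_RGB2HSV)
def rect(m,n):
    P=C[m]; 
    if len(P)<4: print(n,'none');return
    r=cv2.minAreaRect(P[:,:2].astype(np.float32)); print(n,len(P),'zmed',np.median(P[:,2]),np.percentile(P[:,2],95),'c',r[0],'s',r[1],'ang',r[2])
H,S,V=[hsv[...,i].astype(int) for i in range(3)]
print('brush px',hsv[245,195],C[245,195],'chip',hsv[195,327],'tab',hsv[236,313])
W=np.zeros(d.shape,bool);W[165:265,278:345]=1
B=np.zeros(d.shape,bool);B[215:275,170:222]=1
red=((H<6)|(H>170))&(S>120)
rect(B&red,'brush'); rect(B&red&(C[...,2]>.062),'rib');rect(B&red&(C[...,2]<.035),'foot')
rect(B&(S>60)&(C[...,2]<.02),'mat')
ch=W&((H<14)|(H>172))&(S>70)&(np.indices(d.shape)[0]<212)&(np.indices(d.shape)[1]>308)
n,l,s,c=cv2.connectedComponentsWithStats(ch.astype(np.uint8))
a=np.radians(-1.5);R=np.array([[np.cos(a),-np.sin(a)],[np.sin(a),np.cos(a)]])
for i in range(1,n):
    if s[i,4]>8: q=C[l==i].mean(0);print('chip',c[i],s[i,4],q,(q[:2]-[.5715,-.078])@R)
y=W&(H>16)&(H<34)&(S>110)
rect(y,'tab'); print((C[y].mean(0)[:2]-[.5715,-.078])@R)
for n,(u,v) in dict(pot=(220,146),pulley=(175,170),bigbrush=(140,220),small=(191,295)).items(): print(n,C[v,u])
```

```text
brush px [  0 148 119] [0.4816 0.2506 0.072 ] chip [  9 106  99] tab [ 22 122 107]
brush 289 zmed 0.06974208008208624 0.07814616908679196 c (0.4165826439857483, 0.16569437086582184) s (0.31524771451950073, 0.06636139005422592) ang 52.64829635620117
rib 156 zmed 0.07491199510573682 0.07874066386293434 c (0.4155288636684418, 0.15641437470912933) s (0.30122479796409607, 0.044910285621881485) ang 54.91255569458008
foot 97 zmed 0.025954660116914732 0.031006102553431062 c (0.487761527299881, 0.25862500071525574) s (0.08812578022480011, 0.02326093427836895) ang 15.551908493041992
mat 978 zmed 0.0031468310854630625 0.007435430494423219 c (0.4970366060733795, 0.2569599151611328) s (0.1302846372127533, 0.0881497859954834) ang 23.800617218017578
chip [315.7857 194.0714] 28 [ 0.617  -0.0882  0.0738] [ 0.0458 -0.009 ]
chip [327.2069 193.3793] 29 [ 0.6282 -0.1257  0.0324] [ 0.0579 -0.0462]
chip [328.1818 204.9697] 33 [ 0.5937 -0.127   0.032 ] [ 0.0235 -0.0484]
chip [315.1613 206.    ] 31 [ 0.5917 -0.0892  0.0316] [ 0.0205 -0.0106]
tab 60 zmed 0.0815671285132015 0.08607004110391413 c (0.4392049312591553, -0.025516405701637268) s (0.041295528411865234, 0.20110687613487244) ang 51.910030364990234
[-0.0728  0.003 ]
pot [0.7916 0.1913 0.0048]
pulley [ 0.7214  0.3298 -0.0031]
bigbrush [0.5569 0.4085 0.0646]
small [0.3461 0.2635 0.0537]
```

Request:
servo_tool(targets=[[[0.02,-0.036,0],0.039],[[0.04,-0.072,0],0.078],[[0.06,-0.108,0],0.117],[[0.08,-0.144,0],0.156],[[0.1,-0.18,0],0.195]], jaw=1)

```text
t: 0.52
tcp_pos: [0.3891, 0.4293, 0.1916]
tcp_rot: [-3.141, -0.001, -2.972]
contact_force: [0.6, -0.2, 0.8]
finger_gap: 0.997
gripper_force: 0.0
```

Request:
servo_tool(targets=[[[0.02,-0.036,0],0.033],[[0.04,-0.072,0],0.033],[[0.06,-0.108,0],0.033],[[0.08,-0.144,0],0.033],[[0.096,-0.176,0],0.033]])

```text
t: 0.93
tcp_pos: [0.4856, 0.2528, 0.1919]
tcp_rot: [-3.141, -0.0, -2.875]
contact_force: [-0.2, 1.1, 0.1]
finger_gap: 0.996
gripper_force: 0.0
```

Run:
```python
from h import *
np.set_printoptions(precision=4,suppress=True)
im,d,p=grab('wrist','w1.png'); s=state(); print(s['tcp_pos'],s['tcp_rot'],s['t'],s['q'])
C=cloud(d,p);hsv=cv2.cvtColor(im,cv2.COLOR_RGB2HSV);H,S,V=[hsv[...,i].astype(int) for i in range(3)]
red=((H<6)|(H>170))&(S>120)
near=np.hypot(C[...,0]-.485,C[...,1]-.253)<.07
for n,m in dict(rib=red&near&(C[...,2]>.066)&(C[...,2]<.085),foot=red&near&(C[...,2]<.034)&(C[...,2]>.02),mat=(~red)&(S>60)&(np.abs(C[...,2])<.012)&(np.hypot(C[...,0]-.497,C[...,1]-.257)<.09)).items():
    m=cv2.morphologyEx(m.astype(np.uint8),cv2.MORPH_OPEN,np.ones((3,3)))>0
    P=C[m]
    if len(P)>5: r=cv2.minAreaRect(P[:,:2].astype(np.float32));print(n,len(P),P[:,2].mean(),r)
```

```text
[0.4882 0.2475 0.1919] [-3.136   0.0003 -2.8778] 0.9833 [ 0.4277  0.0234  1.8779 -0.0059  1.2409 -1.405 ]
rib 1012 0.07481228699649776 ((0.48808515071868896, 0.2592546343803406), (0.05876689404249191, 0.019866973161697388), 16.825809478759766)
foot 283 0.02700713826800373 ((0.45374131202697754, 0.24917837977409363), (0.016941184177994728, 0.022160155698657036), 16.070650100708008)
mat 5366 0.003310061354439667 ((0.4963094890117645, 0.25645196437835693), (0.12927815318107605, 0.09004756063222885), 23.72310447692871)
```

View pics/w1.png

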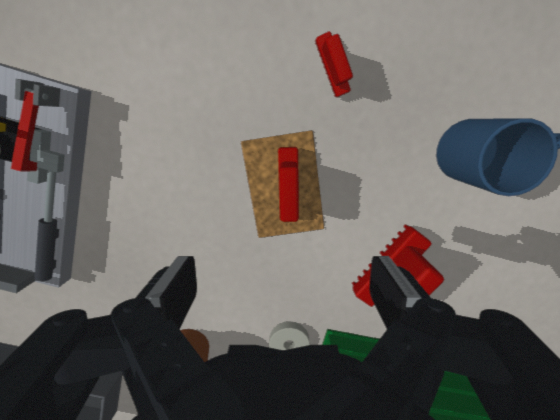

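Wrist view: the brush rib is on the mat at about (289,185), and the path to it is clear. Descending.

Request:
servo_tool(targets=[[[0.002,0.005,-0.035],0.008],[[0.002,0.005,-0.075],0.008],[[0.002,0.005,-0.115],0.008],[[0.002,0.005,-0.14],0.008],[[0.002,0.005,-0.153],0.008]])

```text
t: 1.4
tcp_pos: [0.4831, 0.2585, 0.0344]
tcp_rot: [-3.14, -0.008, -2.85]
contact_force: [0.0, -0.5, -0.6]
finger_gap: 0.998
gripper_force: 0.0
```

Request:
servo_tool(targets=[[[0,0,0],0],[[0,0,0],0],[[0,0,0],0],[[0,0,0],0],[[0,0,0],0]], jaw=0)

```text
t: 1.82
tcp_pos: [0.4888, 0.2613, 0.0417]
tcp_rot: [3.141, 0.004, -2.849]
contact_force: [-0.4, 0.3, 0.4]
finger_gap: 0.301
gripper_force: 0.0
```

Request:
servo_tool(targets=[[[0,0,0],0],[[0,0,0],0],[[0,0,0],0],[[0,0,0],0]])

```text
t: 2.15
tcp_pos: [0.4871, 0.2604, 0.0396]
tcp_rot: [3.142, 0.0, -2.849]
contact_force: [0.1, -0.6, -0.5]
finger_gap: -0.001
gripper_force: 0.0
```

Run:
```python
from h import *
s=state();print(s['finger_gap'],s['gripper_force'],s['tcp_pos'])
a,_,_=grab('scene'); b,_,_=grab('wrist')
cv2.imwrite('pics/c2.png',np.hstack([cv2.resize(a[150:300,300:500],(400,300)),cv2.resize(b,(400,300))])[:,:,::-1])
```

```text
-0.0006356618636312644 0.0 [0.48706142 0.26036322 0.0395531 ]
```

View pics/c2.png

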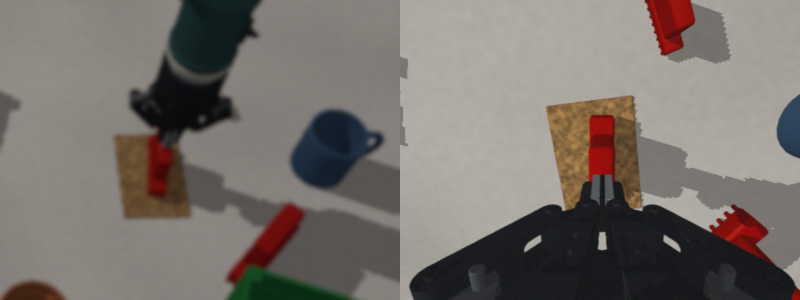

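Fingers are shut at the brush's rib, but with nothing gripped. I'll measure where the brush and the tips really are.

Run:
```python
from h import *
np.set_printoptions(precision=4,suppress=True)
im,d,p=grab('wrist');s=state();C=cloud(d,p);hsv=cv2.cvtColor(im,cv2.COLOR_RGB2HSV);H,S,V=[hsv[...,i].astype(int) for i in range(3)]
print(p['tvec'],'tcp px',w2p([s['tcp_pos']],p), 'rib ends px',w2p([[.488,.259,.076],[.4593,.2504,.076],[.5167,.2676,.076]],p))
red=((H<6)|(H>170))&(S>120)
for v in range(150,300,10): print(v,C[v,281],d[v,281],red[v,281])
near=np.hypot(C[...,0]-.485,C[...,1]-.253)<.08
P=C[red&near];print(np.histogram(P[:,2],bins=np.arange(0,.1,.01)))
m=red&near&(C[...,2]>.06);P=C[m];print(cv2.minAreaRect(P[:,:2].astype(np.float32)),np.median(P[:,2]))
ims,ds,ps=grab('scene');Cs=cloud(ds,ps);hs=cv2.cvtColor(ims,cv2.COLOR_RGB2HSV).astype(int)
m=((hs[...,0]<6)|(hs[...,0]>170))&(hs[...,1]>120)&(np.hypot(Cs[...,0]-.485,Cs[...,1]-.253)<.08)
P=Cs[m];print(len(P),P.min(0),P.max(0));print('scene tcp',w2p([s['tcp_pos'],[.488,.259,.076]],ps),'red px',np.argwhere(m).min(0),np.argwhere(m).max(0))
```

```text
[-0.1078 -0.5132  0.0778] tcp px [[284.0791 232.3127]] rib ends px [[281.6054 258.6427]
 [281.6486 205.154 ]
 [281.5665 306.699 ]]
150 [0.4397 0.2439 0.0039] 0.21344377 False
160 [0.4466 0.2459 0.0043] 0.2151239 False
170 [0.4499 0.247  0.0274] 0.19395383 True
180 [0.4565 0.249  0.0266] 0.19662686 True
190 [0.4602 0.2502 0.0392] 0.1856806 True
200 [0.4602 0.2503 0.0629] 0.16295645 True
210 [0.4622 0.2509 0.0748] 0.15216267 True
220 [0.4672 0.2524 0.0756] 0.15283151 True
230 [0.4726 0.254  0.0753] 0.1547214 True
240 [0.4781 0.2557 0.0751] 0.15651473 True
250 [0.4777 0.2556 0.0884] 0.14364795 False
260 [0.4775 0.2556 0.0995] 0.13293749 False
270 [0.4777 0.2557 0.1082] 0.124690674 False
280 [0.4782 0.2559 0.1154] 0.11790736 False
290 [0.4823 0.2571 0.1158] 0.11877542 False
(array([   0,   31,  911,   86,  116,  141,  152, 1522,    6]), array([0.  , 0.01, 0.02, 0.03, 0.04, 0.05, 0.06, 0.07, 0.08, 0.09]))
((0.4643993079662323, 0.2638768255710602), (0.08730588853359222, 0.05604539439082146), 61.81488037109375) 0.07485741035100252
280 [0.4497 0.2396 0.0129] [0.5331 0.2817 0.1028]
scene tcp [[379.7634 228.0545]
 [381.8633 221.0505]] red px [217 374] [247 385]
```

Run:
```python
from h import *
np.set_printoptions(precision=4,suppress=True)
im,d,p=grab('wrist');C=cloud(d,p)
for v in (245,255,270,285): 
  for u in range(256,308,4): print((v,u),C[v,u],im[v,u])
a,_,_=grab('scene')
cv2.imwrite('pics/c3.png',np.hstack([cv2.resize(a[190:265,340:440],None,fx=4,fy=4,interpolation=2),cv2.resize(im[150:300,181:381],None,fx=2,fy=2)])[:,:,::-1])
```

```text
(245, 256) [0.5171 0.2462 0.0032] [131 101  62]
(245, 260) [0.5163 0.2493 0.0029] [131 100  61]
(245, 264) [0.485  0.248  0.0714] [140  67  42]
(245, 268) [0.4829 0.2499 0.0747] [163  12  10]
(245, 272) [0.4785 0.2511 0.0834] [91 85 86]
(245, 276) [0.4784 0.2532 0.0824] [91 86 87]
(245, 280) [0.4779 0.2551 0.0823] [54 46 48]
(245, 284) [0.4774 0.2571 0.082 ] [39 27 28]
(245, 288) [0.4767 0.259  0.0822] [86 84 86]
(245, 292) [0.4757 0.2608 0.0832] [87 85 87]
(245, 296) [0.4785 0.2642 0.075 ] [97 56 56]
(245, 300) [0.4787 0.2666 0.0729] [89 35 24]
(245, 304) [0.5059 0.2828 0.0036] [96 75 46]
(255, 256) [0.5256 0.2486 0.0031] [125  97  60]
(255, 260) [0.4847 0.2467 0.0853] [36 35 34]
(255, 264) [0.4847 0.2487 0.0841] [28 32 32]
(255, 268) [0.4829 0.2504 0.0866] [36 37 40]
(255, 272) [0.479  0.2516 0.0936] [84 88 89]
(255, 276) [0.4782 0.2533 0.0942] [85 89 91]
(255, 280) [0.4777 0.2552 0.0941] [43 44 44]
(255, 284) [0.4774 0.257  0.0935] [25 23 25]
(255, 288) [0.4764 0.2587 0.0945] [84 87 90]
(255, 292) [0.476  0.2605 0.0941] [85 88 91]
(255, 296) [0.4758 0.2625 0.0934] [83 87 87]
(255,
[... 554 characters left out ...]
0.2618 0.1079] [86 90 90]
(270, 300) [0.4794 0.2652 0.1001] [27 29 33]
(270, 304) [0.4785 0.2667 0.1009] [23 24 29]
(285, 256) [0.4781 0.2463 0.1237] [37 38 43]
(285, 260) [0.4776 0.2476 0.1239] [28 29 32]
(285, 264) [0.477  0.249  0.1242] [26 29 30]
(285, 268) [0.478  0.2507 0.1218] [24 23 28]
(285, 272) [0.4773 0.2521 0.1223] [29 31 34]
(285, 276) [0.4772 0.2536 0.1217] [31 31 34]
(285, 280) [0.4808 0.2563 0.1147] [33 32 34]
(285, 284) [0.4802 0.2577 0.1151] [25 25 28]
(285, 288) [0.4762 0.2581 0.1211] [64 66 67]
(285, 292) [0.4754 0.2594 0.1218] [28 31 32]
(285, 296) [0.4743 0.2606 0.123 ] [26 29 31]
(285, 300) [0.4726 0.2615 0.1252] [35 35 38]
(285, 304) [0.4728 0.2632 0.124 ] [26 28 32]
```

View pics/c3.png

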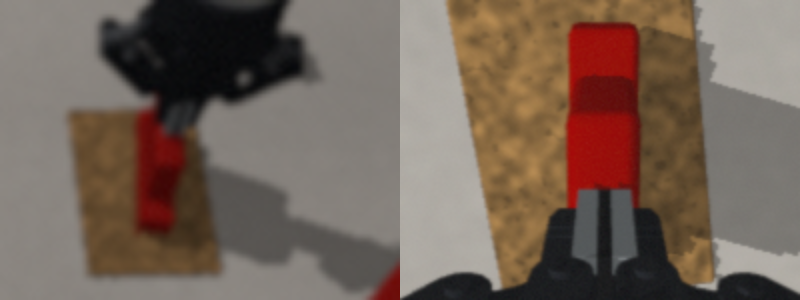

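Fingers appear shut right at the rib's top (z≈0.08), though the TCP reads 0.04. I'll lift while shut and measure the true tip height.

Request:
servo_tool(targets=[[[0,0,0.03],0],[[0,0,0.06],0],[[0,0,0.09],0],[[0,0,0.09],0],[[0,0,0.09],0]])

```text
t: 2.87
tcp_pos: [0.489, 0.2613, 0.132]
tcp_rot: [3.141, 0.005, -2.849]
contact_force: [-1.0, -0.8, -1.2]
finger_gap: -0.001
gripper_force: 0.0
```

Run:
```python
from h import *
np.set_printoptions(precision=4,suppress=True)
im,d,p=grab('wrist','w4.png');C=cloud(d,p);s=state();print(s['tcp_pos'],s['contact_force'],'tcp px',w2p([s['tcp_pos']],p))
for v in range(180,270,4): print(v,C[v,276],im[v,276])
```

```text
[0.4874 0.2605 0.1299] [-1.5327 -2.287  -0.2767] tcp px [[283.6811 228.8051]]
180 [0.4686 0.2486 0.0748] [156  14  10]
184 [0.4717 0.2495 0.0751] [157  10  10]
188 [0.4753 0.2505 0.0734] [156  14  10]
192 [0.4783 0.2514 0.0746] [155  12  10]
196 [0.4814 0.2524 0.0755] [155  14  10]
200 [0.4847 0.2533 0.0755] [155  19  10]
204 [0.488  0.2543 0.0754] [155  14  10]
208 [0.4914 0.2553 0.0756] [155  21  11]
212 [0.4955 0.2565 0.0733] [155  19  12]
216 [0.4983 0.2573 0.0752] [153  18  10]
220 [0.5012 0.2582 0.0769] [153  12  10]
224 [0.5053 0.2594 0.0751] [152  13  10]
228 [0.5091 0.2605 0.0743] [150  11  10]
232 [0.5123 0.2615 0.0751] [151  10  10]
236 [0.5157 0.2625 0.0755] [140  12  10]
240 [0.5496 0.271  0.003 ] [150 115  70]
244 [0.5544 0.2724 0.0027] [121  99  69]
248 [0.4803 0.2542 0.1785] [84 86 89]
252 [0.4804 0.2543 0.1828] [85 87 88]
256 [0.4802 0.2543 0.1876] [84 86 88]
260 [0.48   0.2543 0.1918] [85 87 89]
264 [0.48   0.2544 0.1957] [83 84 87]
268 [0.4803 0.2546 0.1987] [84 87 88]
```

View pics/w4.png

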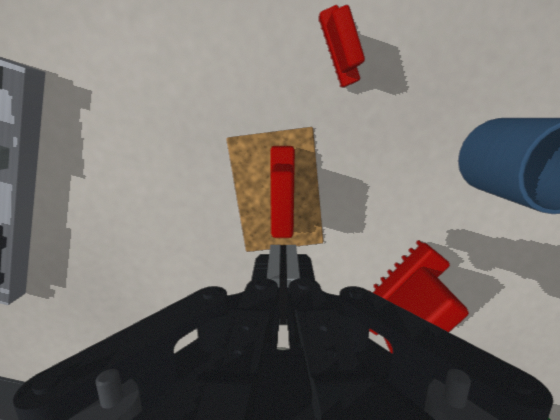

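The actual fingertips sit about 46 mm above the reported TCP (visible at row 246, predicted at row 229). I'll open the jaw and measure tip and palm heights relative to the TCP.

Request:
servo_tool(targets=[[[0,0,0],0],[[0,0,0],0],[[0,0,0],0],[[0,0,0],0],[[0,0,0],0]], jaw=0.6)

```text
t: 3.33
tcp_pos: [0.4864, 0.2601, 0.1284]
tcp_rot: [-3.141, -0.002, -2.849]
contact_force: [1.6, -0.1, -0.1]
finger_gap: 0.601
gripper_force: 0.0
```

Run:
```python
from h import *
np.set_printoptions(precision=3,suppress=True)
im,d,p=grab('wrist');C=cloud(d,p);s=state();t=s['tcp_pos'];print(t,s['finger_gap'],s['tcp_rot'])
R=cv2.Rodrigues(np.array(p['rvec']))[0];print('cam',-R.T@p['tvec'],'axis',R[2])
T=C-t;a=s['tcp_rot'][2];fx=T[...,0]*np.cos(a)+T[...,1]*np.sin(a);fy=-T[...,0]*np.sin(a)+T[...,1]*np.cos(a)
F=(C[...,2]>.14)&(d>0)
for lo in range(-70,71,10):
    m=F&(fy*1000>=lo)&(fy*1000<lo+10)
    if m.sum(): i=np.argmin(np.where(m,C[...,2],9));v,u=np.unravel_index(i,d.shape);print(lo,m.sum(),'lowest dz',T[v,u,2],'fx',fx[v,u],(v,u),im[v,u])
gray=F&(im.min(-1)>70)
print('gray pads',gray.sum(),np.percentile(T[gray][:,2],[1,50,99]),np.percentile(fy[gray],[1,25,50,75,99]))
for v in range(290,420,15): print(v,T[v,283],fx[v,283],fy[v,283])
```

```text
[0.487 0.26  0.129] 0.602457263545025 [-3.141 -0.001 -2.849]
cam [0.419 0.239 0.309] axis [ 0.269  0.083 -0.959]
-70 571 lowest dz 0.10697418375594961 fx 0.010796030273321964 (np.int64(331), np.int64(488)) [59 58 57]
-60 6111 lowest dz 0.08597970579025327 fx 0.010637535426236052 (np.int64(292), np.int64(429)) [60 27 26]
-50 5840 lowest dz 0.08233407983973984 fx 0.005693119616128341 (np.int64(298), np.int64(393)) [26 24 25]
-40 1407 lowest dz 0.04484971289279466 fx 0.010055751211852544 (np.int64(247), np.int64(347)) [121 119 117]
-30 4397 lowest dz 0.04083723167001127 fx 0.0025948983640019458 (np.int64(257), np.int64(332)) [118 114 110]
-20 4010 lowest dz 0.10253905749040321 fx 0.015238024580673477 (np.int64(309), np.int64(351)) [24 26 25]
-10 3384 lowest dz 0.11025846529214439 fx 0.008675015239779933 (np.int64(345), np.int64(315)) [52 53 51]
0 3125 lowest dz 0.11030217949052257 fx 0.008718070242874692 (np.int64(345), np.int64(258)) [83 81 79]
10 3962 lowest dz 0.10866031179821348 fx 0.015945747126609785 (np.int64(320), np.int64(218)) [28 27 32]
20 4711 lowest dz 0.04100472751217743 f
[... 488 characters left out ...]
gray pads 1265 [0.042 0.07  0.128] [-0.061 -0.028  0.008  0.032  0.065]
290 [ 0.118  0.035 -0.128] -0.12350972899511166 0.00035324989026705444
305 [ 0.139  0.041 -0.129] -0.1446758101627626 0.00032791988643669084
320 [ 0.159  0.048 -0.13 ] -0.16641175054748167 0.0003025444244383335
335 [ 0.18   0.054 -0.128] -0.18755747392030883 0.0002811803902380075
350 [-0.009 -0.004  0.114] 0.010003478764128597 0.0009932712346509883
365 [-0.01  -0.004  0.119] 0.010335572610011222 0.0010048447508626051
380 [-0.01  -0.004  0.124] 0.010504307015760115 0.001014610325463015
395 [-0.009 -0.004  0.127] 0.009398866896705112 0.001019641913842915
410 [-0.01  -0.004  0.132] 0.010455300785859063 0.0010300715976881932
```

Request:
servo_tool(targets=[[[0.001,0,-0.035],0],[[0.001,0,-0.07],0],[[0.001,0,-0.1],0],[[0.001,0,-0.12],0],[[0.001,0,-0.131],0]], jaw=1)

```text
t: 3.8
tcp_pos: [0.4854, 0.2591, -0.0052]
tcp_rot: [-3.141, -0.005, -2.849]
contact_force: [0.1, -1.4, -0.8]
finger_gap: 0.998
gripper_force: 0.0
```

Request:
servo_tool(targets=[[[0,0,0],0],[[0,0,0],0],[[0,0,0],0],[[0,0,0],0],[[0,0,0],0]], jaw=0)

```text
t: 4.22
tcp_pos: [0.4895, 0.2611, 0.0002]
tcp_rot: [3.141, 0.003, -2.849]
contact_force: [0.2, -0.5, -0.6]
finger_gap: 0.297
gripper_force: 0.0
```

Request:
servo_tool(targets=[[[0,0,0],0],[[0,0,0],0],[[0,0,0],0]])

```text
t: 4.47
tcp_pos: [0.4895, 0.261, 0.0001]
tcp_rot: [3.141, 0.003, -2.849]
contact_force: [-0.6, -1.3, 6.1]
finger_gap: 0.225
gripper_force: 59.4
```

Gripped (gap 0.225, 59 N). Now lift and carry the brush over the bed.

Request:
servo_tool(targets=[[[0,0,0.025],0],[[0,0,0.06],0],[[0,0,0.1],0],[[0.006,-0.016,0.125],0],[[0.018,-0.046,0.125],-0.02]])

```text
t: 4.88
tcp_pos: [0.51, 0.218, 0.1308]
tcp_rot: [3.138, 0.012, -2.909]
contact_force: [2.1, 0.8, -0.3]
finger_gap: 0.227
gripper_force: 59.0
```

Request:
servo_tool(targets=[[[0.014,-0.036,0],-0.03],[[0.028,-0.072,0],-0.055],[[0.042,-0.108,0],-0.082],[[0.056,-0.144,0],-0.082],[[0.07,-0.18,0],-0.082]])

```text
t: 5.3
tcp_pos: [0.5758, 0.0326, 0.1232]
tcp_rot: [3.141, -0.0, 3.113]
contact_force: [0.2, 0.3, -1.8]
finger_gap: 0.227
gripper_force: 58.8
```

Request:
servo_tool(targets=[[[0.014,-0.036,0],0],[[0.028,-0.072,0],0],[[0.036,-0.089,0],0],[[0.036,-0.089,0],0],[[0.036,-0.089,0],0]])

```text
t: 5.72
tcp_pos: [0.6117, -0.0558, 0.1227]
tcp_rot: [3.141, -0.001, 3.111]
contact_force: [-1.0, 0.2, -0.9]
finger_gap: 0.224
gripper_force: 58.9
```

Run:
```python
from h import *
np.set_printoptions(precision=4,suppress=True)
s=state();print(s['t'],s['tcp_pos'],s['tcp_rot'],s['finger_gap'],s['contact_force'])
im,d,p=grab('wrist','w5.png');C=cloud(d,p);hsv=cv2.cvtColor(im,cv2.COLOR_RGB2HSV);H,S,V=[hsv[...,i].astype(int) for i in range(3)]
t=s['tcp_pos'];near=np.hypot(C[...,0]-t[0],C[...,1]-t[1])<.08
a=np.radians(-1.5);R=np.array([[np.cos(a),-np.sin(a)],[np.sin(a),np.cos(a)]])
red=((H<6)|(H>170))&(S>120)&near&(C[...,2]>.1)
P=C[red];print(len(P),np.percentile(P,[1,50,99],axis=0))
f=red&(C[...,2]<.165);P=C[f]
if len(P)>5: print('foot',cv2.minAreaRect(P[:,:2].astype(np.float32)),P[:,2].mean())
c=(H>4)&(H<14)&(S>70)&(C[...,2]>.015)&(C[...,2]<.045)
n,l,st,ce=cv2.connectedComponentsWithStats(c.astype(np.uint8))
for i in range(1,n):
    if st[i,4]>40: q=C[l==i];print('chip',ce[i],st[i,4],((q[:,:2]-[.5715,-.078])@R).min(0),((q[:,:2]-[.5715,-.078])@R).max(0),np.median(q[:,2]))
```

```text
5.7167 [ 0.6117 -0.0558  0.1227] [ 3.1411 -0.0011  3.1107] 0.22405667986369607 [-1.0044  0.2434 -0.9072]
8347 [[ 0.5659 -0.0666  0.145 ]
 [ 0.5935 -0.0562  0.1972]
 [ 0.6353 -0.0451  0.1996]]
foot ((0.579971194267273, -0.05567599833011627), (0.02345247194170952, 0.028529683127999306), 87.08590698242188) 0.15051791819013507
chip [206.2673 181.0817] 404 [ 0.0121 -0.0599] [ 0.0362 -0.0383] 0.0318788369796547
chip [245.3249 177.8426] 394 [ 0.013  -0.0235] [ 0.031  -0.0009] 0.03205739465964341
chip [245.1647 213.3088] 340 [ 0.045  -0.0219] [ 0.068  -0.0056] 0.03205458867396771
chip [210.4169 215.6069] 379 [ 0.0496 -0.0596] [ 0.069  -0.0364] 0.03177231237298767
chip [489.1029 315.255 ] 1157 [0.1578 0.2285] [0.2077 0.283 ] 0.031113224071780198
chip [523.1925 346.7843] 904 [0.1807 0.2659] [0.2253 0.2986] 0.03570673697254448
```

View pics/w5.png

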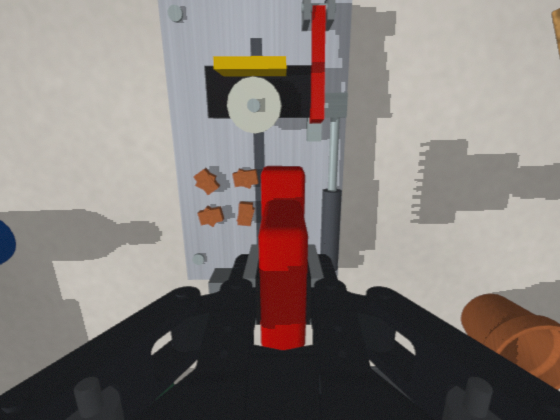

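All four chips lie to the -y side of the brush and within its span. Descending.

Request:
servo_tool(targets=[[[0,0,-0.03],0],[[0,0,-0.06],0],[[0,0,-0.085],0],[[0,0,-0.095],0],[[0,0,-0.1],0]])

```text
t: 6.18
tcp_pos: [0.6091, -0.053, 0.0206]
tcp_rot: [3.141, -0.005, 3.115]
contact_force: [-0.1, 1.2, -0.7]
finger_gap: 0.224
gripper_force: 59.0
```

Request:
servo_tool(targets=[[[0,0,-0.001],0],[[0,0,-0.001],0],[[0,0,-0.001],0]])

```text
t: 6.43
tcp_pos: [0.6137, -0.0546, 0.0243]
tcp_rot: [-3.141, 0.003, 3.114]
contact_force: [0.4, -0.1, -1.1]
finger_gap: 0.224
gripper_force: 59.2
```

Request:
servo_tool(targets=[[[0,-0.004,-0.001],0],[[0,-0.014,-0.001],0],[[-0.001,-0.024,-0.001],0],[[-0.001,-0.034,-0.001],0],[[-0.001,-0.044,-0.001],0]])

```text
t: 6.85
tcp_pos: [0.611, -0.1002, 0.0216]
tcp_rot: [-3.141, 0.0, 3.113]
contact_force: [-1.7, 0.2, -1.8]
finger_gap: 0.226
gripper_force: 59.1
```

Request:
servo_tool(targets=[[[0,-0.01,0],0],[[0,-0.02,0],0],[[-0.001,-0.03,0],0],[[-0.001,-0.04,0],0],[[-0.001,-0.05,0],0]])

```text
t: 7.27
tcp_pos: [0.6097, -0.1499, 0.0211]
tcp_rot: [-3.141, -0.0, 3.113]
contact_force: [0.5, -0.5, -1.4]
finger_gap: 0.228
gripper_force: 59.1
```

Request:
servo_tool(targets=[[[0,-0.01,0],0],[[0,-0.02,0],0],[[-0.001,-0.03,0],0],[[-0.001,-0.036,0],0],[[-0.001,-0.036,0],0]])

```text
t: 7.68
tcp_pos: [0.609, -0.1862, 0.0213]
tcp_rot: [-3.141, 0.0, 3.112]
contact_force: [0.0, 0.1, -1.6]
finger_gap: 0.231
gripper_force: 59.0
```

```bash
cat > chips.py <<'E'
from h import *
np.set_printoptions(precision=4,suppress=True)
def chips(n='wrist',f=None):
    s=state();print(s['t'],s['tcp_pos'],s['finger_gap'],s['contact_force'])
    im,d,p=grab(n,f);C=cloud(d,p);hsv=cv2.cvtColor(im,cv2.COLOR_RGB2HSV);H,S,V=[hsv[...,i].astype(int) for i in range(3)]
    a=np.radians(-1.5);R=np.array([[np.cos(a),-np.sin(a)],[np.sin(a),np.cos(a)]])
    B=(C[...,:2]-[.5715,-.078])@R
    c=(H>4)&(H<14)&(S>70)&(C[...,2]<.05)&(abs(B[...,0])<.25)&(B[...,1]<.1)
    k,l,st,ce=cv2.connectedComponentsWithStats(c.astype(np.uint8))
    for i in range(1,k):
        if st[i,4]>12: print('chip',ce[i],st[i,4],B[l==i].mean(0),np.median(C[l==i][:,2]))
E
python3 -c "
from chips import *
chips('wrist'); chips('top')"
```

```text
7.6833 [ 0.609  -0.1862  0.0213] 0.2308718942141701 [ 0.0306  0.1225 -1.6408]
chip [312.6613 240.8548] 124 [ 0.0511 -0.0868] 0.011508776320752376
chip [255.625  241.4583] 24 [ 0.0536 -0.1273] 0.006595496068729398
7.7333 [ 0.6089 -0.1854  0.0213] 0.22617696270769572 [ 0.6768 -0.0917 -0.9007]
```

Request:
servo_tool(targets=[[[0,-0.005,0.02],0],[[0,-0.005,0.05],0],[[0,-0.005,0.09],0],[[0,-0.005,0.12],0],[[0,-0.005,0.12],0]])

```text
t: 8.2
tcp_pos: [0.6144, -0.1908, 0.1503]
tcp_rot: [-3.138, 0.013, 3.114]
contact_force: [1.1, -0.1, -0.1]
finger_gap: 0.225
gripper_force: 59.1
```

```bash
python3 -c "
from chips import *
chips('wrist','w6.png'); chips('scene')"
```

```text
8.2 [ 0.6144 -0.1908  0.1503] 0.22484104254312434 [ 1.0746 -0.0952 -0.1021]
chip [293.8931 157.8168] 131 [ 0.0155 -0.1007] 0.021227070908632142
chip [306.9767 195.0465] 86 [ 0.0583 -0.0853] 0.010026342974628474
8.25 [ 0.6128 -0.1903  0.147 ] 0.22854353690934825 [-0.2526 -0.1483 -1.0345]
chip [ 52.7222 142.6667] 36 [-0.2429 -1.1705] -0.4754327822701455
chip [217.4348 208.6087] 23 [ 0.0188 -0.0982] 0.01728626647863523
chip [209.7345 218.4159] 113 [ 0.0532 -0.1045] 0.010560372988674994
```

View pics/w6.png

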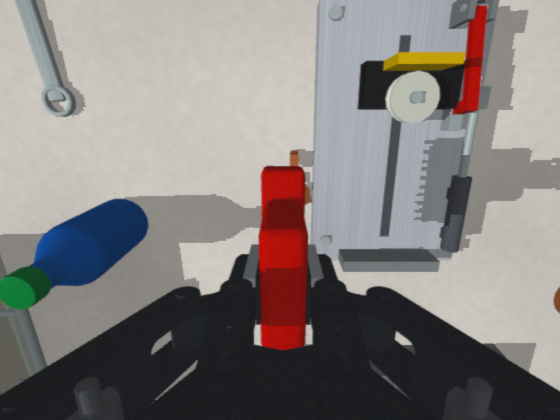

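The plate is clear; the chips show beyond the edge at (294,158) and (306,195). Returning the brush to the mat.

Request:
servo_tool(targets=[[[-0.009,0.037,0],0.02],[[-0.019,0.074,0],0.05],[[-0.028,0.111,0],0.08],[[-0.038,0.148,0],0.11],[[-0.047,0.185,0],0.12]])

```text
t: 8.72
tcp_pos: [0.559, -0.0028, 0.1385]
tcp_rot: [3.14, -0.004, -2.789]
contact_force: [0.9, 0.2, -1.2]
finger_gap: 0.223
gripper_force: 59.3
```

Request:
servo_tool(targets=[[[-0.009,0.037,0],0],[[-0.019,0.074,0],0],[[-0.028,0.111,0],0],[[-0.038,0.148,0],0],[[-0.047,0.185,0],0]])

```text
t: 9.13
tcp_pos: [0.512, 0.1818, 0.1387]
tcp_rot: [3.141, -0.004, -2.792]
contact_force: [0.4, -0.5, -1.1]
finger_gap: 0.229
gripper_force: 59.3
```

Request:
servo_tool(targets=[[[-0.01,0.039,0],0],[[-0.02,0.078,0],0],[[-0.02,0.078,-0.02],0],[[-0.02,0.078,-0.05],0],[[-0.02,0.078,-0.08],0]])

```text
t: 9.55
tcp_pos: [0.4935, 0.2596, 0.0594]
tcp_rot: [-3.142, -0.001, -2.79]
contact_force: [0.5, -0.4, -2.0]
finger_gap: 0.227
gripper_force: 59.5
```

```bash
python3 -c "
from chips import *
chips('top'); chips('scene'); s=state();print(s['tcp_pos'],s['tcp_rot'])"
```

```text
9.55 [0.4935 0.2596 0.0594] 0.2270715513458806 [ 0.4801 -0.4225 -1.9934]
chip [343.925 200.325] 80 [ 0.042  -0.0975] 0.010715469332150574
chip [349.9655 194.8966] 29 [ 0.0591 -0.1163] 0.008134668147117746
9.6 [0.4881 0.2565 0.0517] 0.2271525415035071 [-2.657  -0.4681 -5.8236]
chip [ 52.25   142.8214] 28 [-0.2425 -1.1742] -0.4776482516734775
chip [217.3478 208.6522] 23 [ 0.0191 -0.0983] 0.017509201368280228
chip [209.6549 218.3894] 113 [ 0.0528 -0.105 ] 0.010237268252580915
[0.4875 0.2558 0.0535] [-3.1403 -0.0156 -2.7916]
```

Request:
servo_tool(targets=[[[0.002,-0.001,-0.015],0],[[0.002,-0.001,-0.03],0],[[0.002,-0.001,-0.042],0],[[0.002,-0.001,-0.05],0],[[0.002,-0.001,-0.05],0]])

```text
t: 10.07
tcp_pos: [0.4951, 0.2564, 0.0094]
tcp_rot: [-3.141, -0.004, -2.793]
contact_force: [-1.2, 0.7, -1.4]
finger_gap: 0.224
gripper_force: 59.5
```

Request:
servo_tool(targets=[[[0,0,-0.003],0],[[0,0,-0.006],0],[[0,0,-0.008],0],[[0,0,-0.008],0]])

```text
t: 10.4
tcp_pos: [0.4971, 0.2574, 0.0035]
tcp_rot: [3.142, 0.0, -2.793]
contact_force: [-0.2, 0.7, -1.7]
finger_gap: 0.227
gripper_force: 59.5
```

Request:
servo_tool(targets=[[[0,0,-0.002],0],[[0,0,-0.0035],0],[[0,0,-0.0035],0],[[0,0,-0.0035],0]])

```text
t: 10.73
tcp_pos: [0.4973, 0.2575, 0.0001]
tcp_rot: [3.142, 0.001, -2.793]
contact_force: [0.3, -0.7, 1.1]
finger_gap: 0.222
gripper_force: 59.6
```

Contact is just starting; release (gently), then lift.

Request:
servo_tool(targets=[[[0,0,0],0],[[0,0,0],0],[[0,0,0],0],[[0,0,0],0],[[0,0,0],0]], jaw=0.9)

```text
t: 11.15
tcp_pos: [0.497, 0.2573, -0.0002]
tcp_rot: [3.142, 0.0, -2.793]
contact_force: [0.8, 0.4, -0.7]
finger_gap: 0.898
gripper_force: 0.0
```

Request:
servo_tool(targets=[[[0,0,0.02],0],[[0,0,0.05],0],[[0,0,0.085],0],[[0,0,0.12],0],[[0,0,0.14],0]])

```text
t: 11.57
tcp_pos: [0.4988, 0.2582, 0.1442]
tcp_rot: [3.141, 0.005, -2.793]
contact_force: [1.4, 0.7, 0.8]
finger_gap: 0.901
gripper_force: 0.0
```

Run:
```python
from h import *
np.set_printoptions(precision=4,suppress=True)
im,d,p=grab('wrist'); s=state(); print(s['tcp_pos'],s['tcp_rot'],s['t'],s['q'])
C=cloud(d,p);hsv=cv2.cvtColor(im,cv2.COLOR_RGB2HSV);H,S,V=[hsv[...,i].astype(int) for i in range(3)]
red=((H<6)|(H>170))&(S>120)&(np.hypot(C[...,0]-.497,C[...,1]-.257)<.07)
for m in (red&(C[...,2]>.066)&(C[...,2]<.085),red&(C[...,2]<.034)&(C[...,2]>.02)):
    P=C[m]; print(len(P),cv2.minAreaRect(P[:,:2].astype(np.float32)),P[:,2].mean())
```

```text
[0.5011 0.2593 0.1479] [ 3.1407  0.0113 -2.7928] 11.6167 [ 0.4333  0.0798  1.9021 -0.      1.1483 -1.4862]
1411 ((0.495972216129303, 0.25615641474723816), (0.058573246002197266, 0.019145429134368896), 19.890474319458008) 0.07478567411527796
384 ((0.46490201354026794, 0.24493461847305298), (0.022468406707048416, 0.02330230176448822), 19.439437866210938) 0.02702613525412988
```

The brush is upright and centred at (0.496, 0.256). Now close the fingers and go in front of the yellow tab.

Request:
servo_tool(targets=[[[-0.005,-0.037,0],-0.02],[[-0.01,-0.074,0],-0.05],[[-0.015,-0.111,0],-0.08],[[-0.02,-0.148,0],-0.11],[[-0.025,-0.185,0],-0.119]], jaw=0)

```text
t: 12.03
tcp_pos: [0.4712, 0.071, 0.1396]
tcp_rot: [-3.142, 0.0, 3.113]
contact_force: [-0.3, -0.5, 0.1]
finger_gap: 0.187
gripper_force: 0.0
```

Request:
servo_tool(targets=[[[-0.005,-0.037,0],0],[[-0.01,-0.074,0],0],[[-0.015,-0.111,0],0],[[-0.02,-0.148,0],0],[[-0.021,-0.152,0],0]])

```text
t: 12.45
tcp_pos: [0.45, -0.0846, 0.1398]
tcp_rot: [-3.139, 0.0, 3.112]
contact_force: [0.5, 0.6, -0.1]
finger_gap: -0.002
gripper_force: 0.0
```

Request:
servo_tool(targets=[[[0,0,0],0],[[0,0,0],0],[[0,0,0],0]])

```text
t: 12.7
tcp_pos: [0.451, -0.0786, 0.1396]
tcp_rot: [3.141, -0.0, 3.117]
contact_force: [0.3, -0.5, -0.5]
finger_gap: -0.003
gripper_force: 0.0
```

Run:
```python
from h import *
np.set_printoptions(precision=4,suppress=True)
im,d,p=grab('wrist','w7.png'); s=state(); print(s['tcp_pos'],s['tcp_rot'],s['t'],s['finger_gap'])
ims,ds,ps=grab('scene')
for n,I,D,P in (('w',im,d,p),('s',ims,ds,ps)):
    C=cloud(D,P);h=cv2.cvtColor(I,cv2.COLOR_RGB2HSV).astype(int)
    y=(h[...,0]>16)&(h[...,0]<34)&(h[...,1]>110)&(np.hypot(C[...,0]-.5,C[...,1]+.076)<.06)&(C[...,2]>.03)&(C[...,2]<.1)
    if y.sum()>5: Q=C[y];print(n,len(Q),np.percentile(Q,[2,50,98],axis=0))
```

```text
[ 0.4511 -0.0784  0.1396] [ 3.1411 -0.0002  3.118 ] 12.75 0.0009290169084893658
w 506 [[ 0.4974 -0.1003  0.043 ]
 [ 0.4987 -0.0618  0.0563]
 [ 0.5224 -0.0466  0.0828]]
s 138 [[ 0.4995 -0.0998  0.0474]
 [ 0.5045 -0.0712  0.0733]
 [ 0.5079 -0.0501  0.0876]]
```

View pics/w7.png

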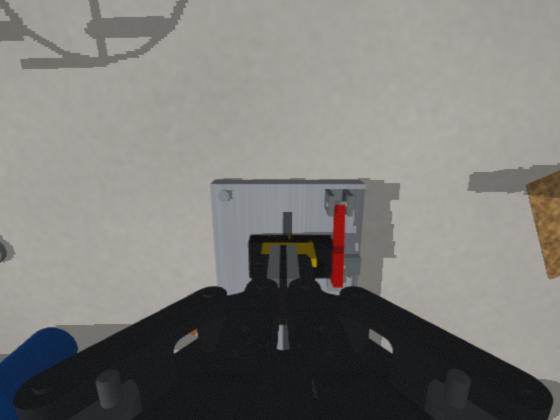

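Clear space in front of the tab at (288,250). Descending.

Request:
servo_tool(targets=[[[0,0.003,-0.035],0],[[0,0.003,-0.07],0],[[0,0.003,-0.1],0],[[0,0.003,-0.12],0],[[0,0.003,-0.13],0]])

```text
t: 13.22
tcp_pos: [0.4483, -0.0747, 0.0066]
tcp_rot: [3.14, -0.005, 3.119]
contact_force: [-0.1, 0.0, 0.1]
finger_gap: -0.002
gripper_force: 0.0
```

Request:
servo_tool(targets=[[[0.006,0,0],0],[[0.012,0,0],0],[[0.018,0,0],0],[[0.024,-0.001,0],0],[[0.03,-0.001,0],0]])

```text
t: 13.63
tcp_pos: [0.4837, -0.0781, 0.0116]
tcp_rot: [-3.141, 0.004, 3.117]
contact_force: [0.2, -0.1, -1.5]
finger_gap: 0.003
gripper_force: 0.0
```

Request:
servo_tool(targets=[[[0.004,0,0],0],[[0.008,0,0],0],[[0.012,0,0],0],[[0.016,0,0],0],[[0.02,0,0],0]])

```text
t: 14.05
tcp_pos: [0.4982, -0.0779, 0.0097]
tcp_rot: [-3.141, -0.006, 3.117]
contact_force: [-9.2, -1.8, 6.2]
finger_gap: -0.002
gripper_force: 4.4
```

Contact made and the spring is resisting. Continue pushing.

Request:
servo_tool(targets=[[[0.006,0,0],0],[[0.012,0,0],0],[[0.018,0,0],0],[[0.024,-0.001,0],0],[[0.03,-0.001,0],0]])

```text
t: 14.47
tcp_pos: [0.527, -0.0786, 0.0095]
tcp_rot: [3.141, -0.009, 3.116]
contact_force: [-12.0, -1.0, 8.1]
finger_gap: -0.004
gripper_force: 6.1
```

Request:
servo_tool(targets=[[[0.004,0,0],0],[[0.008,0,0],0],[[0.012,0,0],0],[[0.016,0,0],0],[[0.016,0,0],0]])

```text
t: 14.88
tcp_pos: [0.5429, -0.079, 0.0095]
tcp_rot: [-3.141, -0.009, 3.117]
contact_force: [-11.9, -1.5, 10.0]
finger_gap: -0.001
gripper_force: 6.3
```

Run:
```python
from h import *
np.set_printoptions(precision=4,suppress=True)
s=state(); print(s['t'],s['tcp_pos'],s['tcp_rot'],s['contact_force'],s['effort'])
ims,ds,ps=grab('scene')
C=cloud(ds,ps);h=cv2.cvtColor(ims,cv2.COLOR_RGB2HSV).astype(int)
y=(h[...,0]>16)&(h[...,0]<34)&(h[...,1]>110)&(np.hypot(C[...,0]-.53,C[...,1]+.076)<.09)&(C[...,2]>.03)&(C[...,2]<.1)
Q=C[y];print(len(Q),np.percentile(Q,[2,50,98],axis=0) if len(Q) else 0)
```

```text
14.8833 [ 0.5429 -0.079   0.0095] [-3.1414 -0.0089  3.1167] [-11.901   -1.4859  10.0084] [  2.1325 -39.0328 -33.9827   1.0363  -3.6618  -0.0159]
162 [[ 0.5515 -0.1012  0.0479]
 [ 0.5613 -0.0722  0.0749]
 [ 0.5654 -0.0516  0.0886]]
```

Request:
servo_tool(targets=[[[0.002,0,0],0],[[0.004,0,0],0],[[0.006,0,0],0],[[0.006,0,0],0]])

```text
t: 15.27
tcp_pos: [0.5454, -0.079, 0.0093]
tcp_rot: [-3.141, -0.015, 3.117]
contact_force: [-19.9, -2.3, 17.2]
finger_gap: -0.0
gripper_force: 10.4
```

Force has risen above the spring's 13 N, so the carriage is on its stop. Verify the pawl, brush and chips.

Request:
servo_tool(targets=[[[0,0,0],0],[[0,0,0],0],[[0,0,0],0],[[0,0,0],0],[[0,0,0],0]])

```text
t: 15.68
tcp_pos: [0.5455, -0.079, 0.0093]
tcp_rot: [-3.141, -0.015, 3.117]
contact_force: [-19.9, -2.8, 16.1]
finger_gap: 0.0
gripper_force: 10.1
```

Run:
```python
from chips import *
chips('scene'); s=state(); print(s['tcp_pos'],s['contact_force'])
a,d,p=grab('scene')
C=cloud(d,p);h=cv2.cvtColor(a,cv2.COLOR_RGB2HSV).astype(int)
r=((h[...,0]<6)|(h[...,0]>172))&(h[...,1]>120)
B=(C[...,:2]-[.5715,-.078])
for lo in range(-120,-20,15):
    m=r&(B[...,0]*1e3>lo)&(B[...,0]*1e3<lo+15)&(abs(B[...,1]-.05)<.025)
    if m.sum(): print('pawl x',lo,np.median(C[m][:,2]))
cv2.imwrite('pics/s8.png',cv2.resize(a[140:290,180:420],(768,480),interpolation=2)[:,:,::-1])
```

```text
15.6833 [ 0.5455 -0.079   0.0093] 0.00045602907857351265 [-19.851   -2.8028  16.0716]
chip [ 52.375  142.6875] 32 [-0.2429 -1.1734] -0.4776467559168915
chip [217.3636 208.5   ] 22 [ 0.0193 -0.0979] 0.01838609545433488
chip [209.7345 218.4159] 113 [ 0.0531 -0.1045] 0.010878180917210205
[ 0.5455 -0.079   0.0093] [-20.7514  -2.4381  15.6411]
pawl x -120 0.04925481898232529
pawl x -105 0.05071731550857164
pawl x -90 0.051255287242781764
pawl x -75 0.05097058148532336
pawl x -60 0.050948832416664674
pawl x -45 0.050962132655869435
pawl x -30 0.03873645502152159
```

View pics/s8.png

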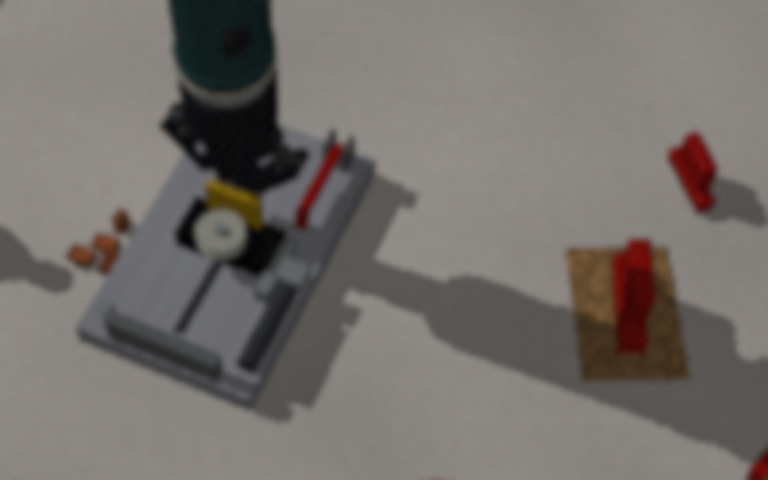

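Run:
```python
from h import *
z=np.load('/tmp/scene.npz');p={k:z[k].item() if z[k].ndim==0 else z[k] for k in ['fx','fy','cx','cy','rvec','tvec']}
zt=np.load('/tmp/top.npz');pt={k:zt[k].item() if zt[k].ndim==0 else zt[k] for k in p}
sc=[('scene0',z['im'],z['d'],p),('scene',)+grab('scene'),('top0',zt['im'],zt['d'],pt),('top',)+grab('top'),('wrist',)+grab('wrist')]
for n,a,d,q in sc:
    C=cloud(d,q);h=cv2.cvtColor(a,cv2.COLOR_RGB2HSV).astype(int)
    r=((h[...,0]<8)|(h[...,0]>170))&(h[...,1]>110);B=C[...,:2]-[.5715,-.078]
    print(n,[(lo,int(m.sum()),round(float(np.median(C[m][:,2])),4)) for lo in range(-120,-20,15) for m in [r&(B[...,0]*1e3>lo)&(B[...,0]*1e3<lo+15)&(abs(B[...,1]-.05)<.03)&(C[...,2]<.08)] if m.sum()])
    m=r&(abs(B[...,0]+.07)<.05)&(abs(B[...,1]-.05)<.03)
    if m.sum(): print('  z max/x max',np.percentile(C[m],[2,98],axis=0).round(4).tolist())
```

```text
scene0 [(-120, 7, 0.0496), (-105, 17, 0.0537), (-90, 12, 0.0553), (-75, 21, 0.0566), (-60, 26, 0.0589), (-45, 39, 0.058), (-30, 6, 0.049)]
  z max/x max [[0.4626, -0.0391, 0.0422], [0.5427, -0.0198, 0.0643]]
scene [(-120, 5, 0.0509), (-105, 21, 0.0505), (-90, 14, 0.051), (-75, 16, 0.0508), (-60, 16, 0.051), (-45, 22, 0.0492), (-30, 2, 0.0366)]
  z max/x max [[0.4624, -0.0286, 0.0337], [0.5414, -0.0199, 0.054]]
top0 [(-120, 6, 0.0508), (-105, 14, 0.0527), (-90, 14, 0.0533), (-75, 17, 0.0568), (-60, 20, 0.0588), (-45, 17, 0.061)]
  z max/x max [[0.4639, -0.0304, 0.0489], [0.5364, -0.0205, 0.0646]]
top []
wrist [(-120, 355, 0.0494), (-105, 866, 0.0493), (-90, 838, 0.0492), (-75, 761, 0.0492), (-60, 705, 0.0492), (-45, 792, 0.049), (-30, 42, 0.0491)]
  z max/x max [[0.4614, -0.032, 0.0356], [0.5408, -0.0206, 0.0506]]
```

The pawl has gone from tilted (rising about 10 mm along its length) to level, so it has dropped. The chips are off the plate, the brush stands on its mat, and the carriage is held with about 20 N.

```bash
python3 -c "
from rig import *
print(state()['contact_force']); print(job_done())"
```

```text
[-19.80473996  -2.18599622  16.71135362]
the job is handed in; nothing more can be done
None
```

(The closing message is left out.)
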